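# Dock a gas filter block and draw it tight with its cam lock

### The job

Slide the gas filter block along its dock until its headed stud is fully home in the mouth of the cam plate, then turn the cam's black knob clockwise until the block is drawn snugly onto the two sprung port seats. Stop as soon as it feels firmly tight: do not leave it slack and do not overtighten. Let go, and leave the other things on the bench where they are.

Things in the scene. Friction and masses are not known exactly. Their poses are not given: they have to be found in the camera images.
- dock: Grey dock plate fixed to the bench, 260 x 125 x 12 mm. Origin: on the cam's vertical axis at bench level; x is the direction in which the block slides home, z up. The plate reaches from x = -215 to +45 mm. Two low white slippery rails (93 mm apart, tops 26 mm above the bench, x from -212 to -45 mm) guide the 90 mm wide block.
- seat: Two brass sprung port seats, 17 mm across, 47 mm above the bench, 36 mm either side of the dock's centre line. This frame equals the dock's and does not tell how far the seats stand out: that varies by +-2.5 mm and can only be felt; met at 0.35 to 1.05 rad of cam turn. They give 1 mm per 10 N. 15 N in all is tight, under 8 N slack, over 24 N too tight; over 30 N harms them at once.
- cam (a joint): Angle of the steel cam plate and knob about the vertical axis: 0 open (mouth towards the block), grows clockwise seen from above, stop at 1.75 rad. The plate lies 42 to 48 mm above the bench, reaches 46 mm from its axis. Its 10 mm wide spiral slot draws the stud in 8 mm per rad; the hook catches behind the stud from about 0.2 rad. It stays where it is left, also under load.
- knob (a point): Grip point of the cam's black bar knob, on the cam axis, 94 mm above the bench. Bar 44 mm long, 14 thick, 32 tall (76 to 108 mm above the bench). With the cam at 0 its length points 0.6 rad anticlockwise of the dock's x axis; it turns with the cam. This frame's x axis is 0.6 rad clockwise of the bar's length. Nothing else within 57 mm of the axis is taller than 62 mm.
- cam_axis (a point): On the cam axis, mid cam plate, 45 mm above the bench. Torque to turn: 0.05 to 0.15 N m while the block just slides along (0.2 to 0.34 rad); each newton on the seats adds 0.02 to 0.03 N m, so tight is about 0.34 N m above free turning, at 0.55 to 1.5 rad. Feel it during slow forward turning (steps of about 0.01 rad): after a jerk or overshoot cam friction carries the load and hides it.
- fin (a point): Grip point of the black fin on the loose filter block's top, 2 mm above the fin's centre, 84 mm above the bench. Fin 14 mm thick along the slide, 44 wide, 40 tall (62 to 102 mm above the bench). Block: aluminium, 75 long, 90 wide, 50 mm tall, 0.35 to 0.6 kg; two white tubes beside the fin (tops 71 mm above the bench, 22 to 40 mm off the centre line). x: sliding direction.
- stud (a point): Neck centre of the block's upright headed steel stud, 45 mm above the bench: neck 8 mm, head 15 mm diameter, top 55.5 mm above the bench. On a 24 mm wide tongue, 59.5 mm ahead (+x) of the fin, 22 mm ahead of the block's face. Starts 58 to 85 mm from the cam axis. Pushed in with the cam open it stops in the mouth about 31 mm from the axis; there the hook can catch it.
- vial: Small capped jar, 28 mm diameter, 50 mm tall, beside the dock. Bystander. Origin under its centre.
- driver: Screwdriver, 170 mm long, lying beside the dock. Bystander.
- cartridge: White spare cartridge, 32 mm diameter, 60 mm tall, standing beyond the dock. Bystander. Origin under its centre.
- beaker: Glass beaker, 68 mm diameter, 85 mm tall. Bystander. Origin under its centre.
- flask: Amber bottle, 60 mm diameter, 130 mm tall. Bystander. Origin under its centre.
Mind the look-alikes: they are no part of the job. What is shaped like the part that bears fin but red or yellow is not meant.

How it is judged:
By the outcome, as a careful person would: the job done as asked, in the order asked, and still so for the second after the job is handed in, with the robot touching nothing.
It also fails if it takes over 72 s, if anything falls off the work surface, if the arm or the gripper's body presses on something with over 40 N, if the wrist force passes 120 N, or if a joint passes its speed limit or range.

### The arm

A 6-joint arm with a two-finger parallel gripper is mounted at the origin on the work surface. World frame = base frame: x ahead of the robot, y to its left, z up, the work surface at z = 0. Lengths are in m, angles in rad, forces in N, time in s.
With the tool pointing down it reaches from about 0.375 to 0.9 m from the base axis. Payload 3.1 kg.
Tool frame: the origin (TCP) lies on the mounting face of the last link; the fingertips stand 182 mm ahead of it and the grasp point (between the pads) lies 164 mm ahead of it; y points along the fingers, x is the direction in which the jaws open and shut, and the axes are right-handed (so a half turn about y gives the same grasp; the last joint's range is limited). The gripper opens to 87 mm and grips with 3 to 60 N. Pads are 19 mm wide; open, the fingers measure 117 mm over their backs; the gripper's body (75 mm by 190 mm) begins 51 mm behind the grasp point.
Start: joints at [-1.49, 0.527, 1.433, -0, 1.181, -0.178], TCP at [0.16, -0.604, 0.405] pointing down, gripper open.
Joint ranges: [-3.08, 3.08], [-0.75, 2.2], [0.22, 2.44], [-1.43, 4.57], [0, 2.65], [-2.85, 2.85]. Speed limits (rad/s): [2.79, 2.79, 3.14, 3.14, 3.14, 3.14].

### API

Orientations are given as a unit quaternion [x, y, z, w].
In Python, from cell import r gives the robot as it stands.
- The arm moves only by the shell command python3 -m jog 'ROWS' [OPENING]. ROWS is JSON, a list of rows, each an object with "translation": the shift along the tool's x, y, z in cm, a list of three; "delta_rot": the turn, a rotation vector about the tool's x, y, z in degrees, a list of three. In form: [{"translation": [x, y, z], "delta_rot": [ax, ay, az]}, ...]. A call has 1 to 10 rows; each row shifts and turns the commanded pose from where the row before left it, along the tool's axes as they then stand; what a row does not reach is not made up. A row lasts 1/10 s, in which the tool goes at most 50 mm and 8.59 degrees, less where a joint would pass 70% of its speed; a pose out of reach is approached as far as the arm can. A call is refused whole if a number of a shift passes 5 or a number of a turn 8.59, either way. A call with a gripper value outside its range is refused whole. OPENING is the opening, from 0 (shut) to 1 (fully open), set as the call begins (- or left out, the last holds). The fingers move at their own pace and stop on an object; the grip force is fixed at half the most. Time passes only in rows, so rows that do not move let the fingers close. It gives the time, the measured TCP pose, the force and the opening at its end, in the units of the state.
- r.observe(): the state, without advancing time (a new reading comes with each control period).
- r.get_image(name): name is "scene" or "top" or "wrist"; returns a dict with "frame" (384x512x3 uint8, red, green, blue), "depth" (384x512 float32, m along the optical axis (not along the pixel's ray), 0 where there is no reading), "K" (3x3 intrinsics, pixels), "world_to_cam" (4x4, takes a point from world to camera coordinates). Camera axes: x right, y down, z forward; pixel columns grow to the right and rows downward; lengths in m; the calibration is good to about 2 mm. A picture is of the moment at which its call begins.
- r.sign_off(): hands the job in, once; it reports no verdict.
The state is a dict: "t": time; "joint_pos": joint angles; "dq": joint speeds; "tau": joint torques, N m; "ee_pos": TCP position; "orientation": TCP orientation; "wrist_force": force on the tool from outside, world axes, zero at the start; "ft_torque": the same for the moment, N m; "width": opening from 0.0 (shut) to 1.0 (fully open).
Only numpy, scipy, OpenCV 4.12 (cv2) and the standard library are available. Lean on these libraries where they do the work, as an engineer would, in place of code of your own. Each camera call takes 0.05 s, during which the arm holds its last target.

## Working session

There is one attempt and no reset: what is moved stays moved. The work goes in short steps, Python scripts to look and compute and a shell command to move; the robot and the scene stay as the last step left them, time stands still between calls to the robot, and variables do not carry over. Pictures are saved under pics/ and viewed, and the job is handed in when it is done.

```bash
mkdir -p pics; ls; python3 - <<'E'
from cell import r
import cv2,numpy as np
s=r.observe();print({k:np.round(v,3).tolist() for k,v in s.items()})
for n in ("scene","top","wrist"):
    d=r.get_image(n);np.savez(f'pics/{n}0.npz',**d);cv2.imwrite(f'pics/{n}0.png',d["frame"][:,:,::-1]);print(n,np.round(d["K"],1).tolist(),np.round(d["world_to_cam"],3).tolist())
E
```

```text
pics
{'t': 0.0, 'joint_pos': [-1.491, 0.528, 1.434, 0.0, 1.181, -0.178], 'dq': [-0.0, 0.001, -0.001, -0.0, 0.0, 0.001], 'tau': [-0.001, -44.005, -17.659, 0.063, 0.058, -0.0], 'ee_pos': [0.16, -0.604, 0.404], 'orientation': [-0.56, 0.432, -0.431, 0.561], 'wrist_force': [0.521, 0.386, -0.653], 'ft_torque': [0.007, 0.035, -0.014], 'width': 0.999}
scene [[368.9, 0.0, 252.6], [0.0, 368.9, 182.2], [0.0, 0.0, 1.0]] [[-0.361, 0.932, -0.014, 0.197], [0.531, 0.193, -0.825, -0.239], [-0.766, -0.306, -0.565, 1.394], [0.0, 0.0, 0.0, 1.0]]
top [[492.3, 0.0, 251.2], [0.0, 492.3, 195.0], [0.0, 0.0, 1.0]] [[-0.046, -0.999, 0.006, 0.003], [-0.973, 0.044, -0.228, 0.56], [0.227, -0.016, -0.974, 1.593], [0.0, 0.0, 0.0, 1.0]]
wrist [[269.0, 0.0, 253.1], [0.0, 269.0, 193.9], [0.0, 0.0, 1.0]] [[0.255, -0.967, -0.003, -0.624], [-0.935, -0.247, 0.255, -0.031], [-0.247, -0.062, -0.967, 0.392], [0.0, 0.0, 0.0, 1.0]]
```

View pics/scene0.png

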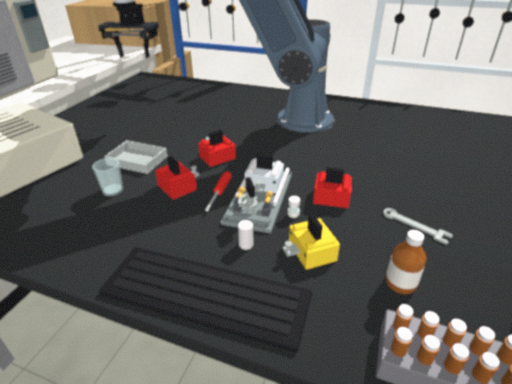

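View pics/top0.png

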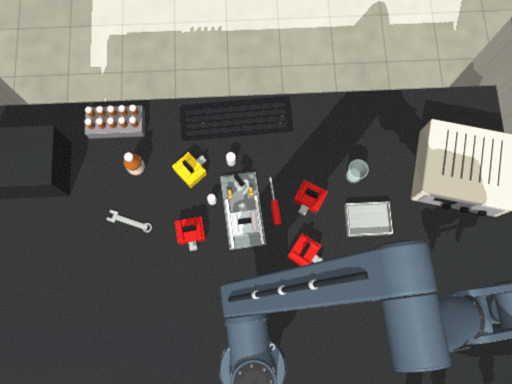

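View pics/wrist0.png

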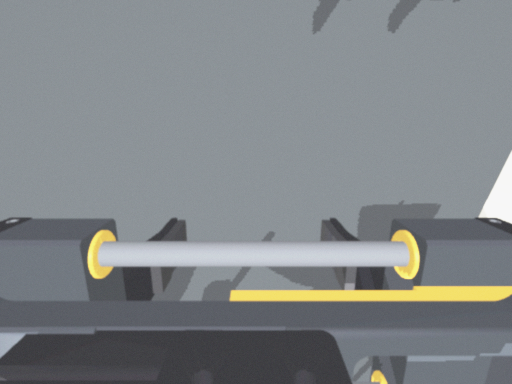

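```bash
python3 - <<'E'
import cv2,numpy as np
a=cv2.imread('pics/top0.png')[160:260,200:290];cv2.imwrite('pics/c1.png',cv2.resize(a,None,fx=6,fy=6,interpolation=cv2.INTER_CUBIC))
a=cv2.imread('pics/scene0.png')[145:240,210:310];cv2.imwrite('pics/c2.png',cv2.resize(a,None,fx=6,fy=6,interpolation=cv2.INTER_CUBIC))
E
```

```text
(no output)
```

View pics/c1.png

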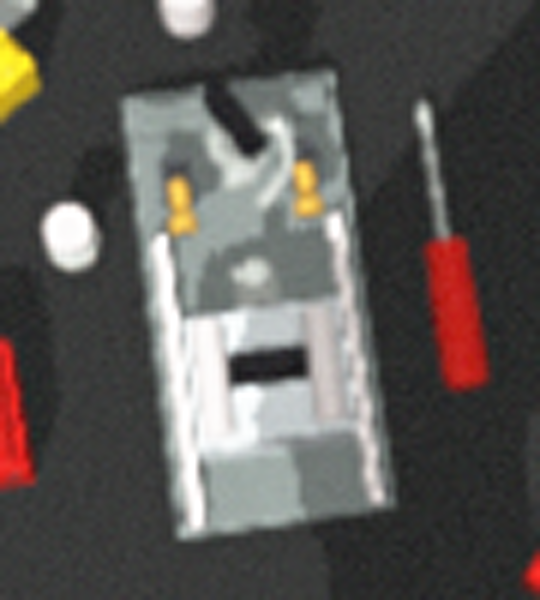

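View pics/c2.png

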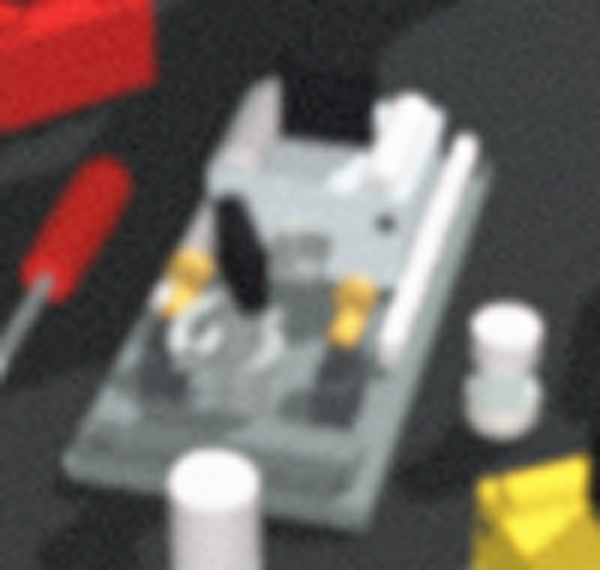

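```bash
cat > h.py <<'E'
import numpy as np
def ray(d,u,v,z):
    K=d["K"];T=d["world_to_cam"];R=T[:3,:3];c=-R.T@T[:3,3]
    w=R.T@np.linalg.solve(K,[u,v,1]);return c+w*(z-c[2])/w[2]
def proj(d,p):
    q=d["world_to_cam"]@np.append(p,1);q=d["K"]@q[:3];return q[:2]/q[2]
E
python3 - <<'E'
from h import *
d=np.load('pics/top0.npz')
f=lambda u,v,z:ray(d,u/6+200-.4,v/6+160-.4,z)
FL,FR,BR,BL=[f(u,v,.012) for u,v in((122,98),(338,70),(395,507),(180,540))]
print(FL,FR,BR,BL)
print(np.linalg.norm(FL-FR),np.linalg.norm(BL-BR),np.linalg.norm(FL-BL),np.linalg.norm(FR-BR))
x=(FL+FR-BL-BR);y=FL+BL-FR-BR
a1=np.arctan2(x[1],x[0]);a2=np.arctan2(y[1],y[0])-np.pi/2;print(a1,a2)
a=(a1*260+a2*125)/385;X=np.array([np.cos(a),np.sin(a),0])
c=(FL+FR+BR+BL)/4; O=c+.085*X; print('yaw',a,'cam origin',O)
print('fin px->',f(268,362,.1),'knob',f(236,118,.108))
fin=f(268,362,.102);Y=np.array([-X[1],X[0],0]);print('fin in dock',(fin-O)@X,(fin-O)@Y, 'stud',(f(252,268,.0555)-O)@X)
k=f(236,118,.1)-O;print('knob dock',k@X,k@Y)
E
```

```text
[0.64573165 0.0827126  0.012     ] [ 0.65705    -0.04425925  0.012     ] [ 0.39883643 -0.06402421  0.012     ] [0.38570883 0.05826986 0.012     ]
0.12747532065782666 0.12299664589977054 0.26116912933922426 0.2589689152665874
0.08509810013308214 0.09775912851062118
yaw 0.08920882363228312 cam origin [0.60649373 0.01574745 0.012     ]
fin px-> [0.4694332  0.00418495 0.1       ] knob [0.60489261 0.01588232 0.108     ]
fin in dock -0.13790655593679468 0.000725643435697155 stud -0.07517791308225491
knob dock 0.0005608930241952024 0.00014876288808068908
```

```bash
cat >> h.py <<'E'
from scipy.spatial.transform import Rotation as Ro
def sim(p,q,rows):
    R=Ro.from_quat(q);p=np.array(p,float)
    for t,w in rows:
        p=p+R.apply(np.array(t)/100);R=R*Ro.from_rotvec(np.radians(w))
    return p,R
def psi(R): 
    x=R.apply([1,0,0]);return np.arctan2(x[1],x[0])
def state():
    from cell import r
    s=r.observe();R=Ro.from_quat(s["orientation"]);y=R.apply([0,1,0]);return s,R
def show():
    s,R=state();p=s["ee_pos"];print('t',round(s["t"],2),'p',np.round(p,4),'grasp',np.round(p+.164*R.apply([0,1,0]),4),'psi',round(psi(R),4),'down',np.round(R.apply([0,1,0]),4),'F',np.round(s["wrist_force"],2),'M',np.round(s["ft_torque"],3),'w',round(float(s["width"]),3),'j6',round(s["joint_pos"][5],3))
    return s,R
def plan(target,ps,n):
    s,R=state();w=-np.degrees((ps-psi(R)))/n
    from scipy.optimize import fsolve
    f=lambda t:sim(s["ee_pos"],s["orientation"],[(t,[0,w,0])]*n)[0]-target
    t=fsolve(f,[0,0,0]);print('row',np.round(t,2),'turn y',round(w,2),'n',n,'norm cm',np.linalg.norm(t))
E
python3 - <<'E'
from h import *
show()
X=np.array([np.cos(.089),np.sin(.089),0]);O=np.array([.6065,.0157,0])
print(O-.1378*X)
plan(np.append((O-.1378*X)[:2],.33),.089,20)
E
```

```text
t 0.15 p [ 0.16   -0.6039  0.404 ] grasp [ 0.1599 -0.6036  0.24  ] psi -1.312 down [-1.0e-04  1.6e-03 -1.0e+00] F [-0.2   0.65 -0.06] M [-0.029  0.024 -0.016] w 0.998 j6 -0.178
[0.4692454  0.00345198 0.        ]
row [-0.65  0.37  3.65] turn y -4.01 n 20 norm cm 3.7210507141525704
```

```bash
python3 -m jog '[{"translation":[-0.65,0.37,3.65],"delta_rot":[0,-4.01,0]},{"translation":[-0.65,0.37,3.65],"delta_rot":[0,-4.01,0]},{"translation":[-0.65,0.37,3.65],"delta_rot":[0,-4.01,0]},{"translation":[-0.65,0.37,3.65],"delta_rot":[0,-4.01,0]},{"translation":[-0.65,0.37,3.65],"delta_rot":[0,-4.01,0]},{"translation":[-0.65,0.37,3.65],"delta_rot":[0,-4.01,0]},{"translation":[-0.65,0.37,3.65],"delta_rot":[0,-4.01,0]},{"translation":[-0.65,0.37,3.65],"delta_rot":[0,-4.01,0]},{"translation":[-0.65,0.37,3.65],"delta_rot":[0,-4.01,0]},{"translation":[-0.65,0.37,3.65],"delta_rot":[0,-4.01,0]}]' 1; python3 -c "
from h import *
show();plan([.4692,.0035,.33],.089,10)"
```

```text
t: 1.15
ee_pos: [0.4267, -0.3553, 0.3674]
orientation: [-0.675, 0.212, -0.212, 0.675]
wrist_force: [1.0, 0.3, -1.1]
width: 1.004
t 1.15 p [ 0.4267 -0.3553  0.3674] grasp [ 0.4267 -0.3553  0.2034] psi -0.6093 down [ 2.e-04  0.e+00 -1.e+00] F [ 1.03  0.33 -1.08] M [-0.046 -0.029 -0.031] w 1.004 j6 -0.287
row [-0.65  0.37  3.63] turn y -4.0 n 10 norm cm 3.7058995707910687
```

```bash
python3 -m jog '[{"translation":[-0.65,0.37,3.63],"delta_rot":[0,-4,0]},{"translation":[-0.65,0.37,3.63],"delta_rot":[0,-4,0]},{"translation":[-0.65,0.37,3.63],"delta_rot":[0,-4,0]},{"translation":[-0.65,0.37,3.63],"delta_rot":[0,-4,0]},{"translation":[-0.65,0.37,3.63],"delta_rot":[0,-4,0]},{"translation":[-0.65,0.37,3.63],"delta_rot":[0,-4,0]},{"translation":[-0.65,0.37,3.63],"delta_rot":[0,-4,0]},{"translation":[-0.65,0.37,3.63],"delta_rot":[0,-4,0]},{"translation":[-0.65,0.37,3.63],"delta_rot":[0,-4,0]},{"translation":[-0.65,0.37,3.63],"delta_rot":[0,-4,0]}]' 1; python3 -c "
from h import *
import cv2
from cell import r
show();plan([.4692,.0035,.248],.089,4)
d=r.get_image('wrist');np.savez('pics/wrist1.npz',**d);cv2.imwrite('pics/wrist1.png',d['frame'][:,:,::-1])
a=d['frame'][:,:,::-1]
d=r.get_image('scene');np.savez('pics/scene1.npz',**d);cv2.imwrite('pics/scene1.png',d['frame'][:,:,::-1])"
```

```text
t: 2.15
ee_pos: [0.4693, 0.0036, 0.3306]
orientation: [0.706, 0.032, -0.031, -0.706]
wrist_force: [0.5, -0.1, 0.1]
width: 0.999
t 2.15 p [0.4693 0.0036 0.3306] grasp [0.4694 0.0036 0.1666] psi 0.0888 down [ 5.e-04 -0.e+00 -1.e+00] F [ 0.52 -0.12  0.14] M [ 0.01  -0.18  -0.009] w 0.999 j6 -0.32
row [-0.    2.06 -0.  ] turn y -0.0 n 4 norm cm 2.064398514471275
```

View pics/wrist1.png

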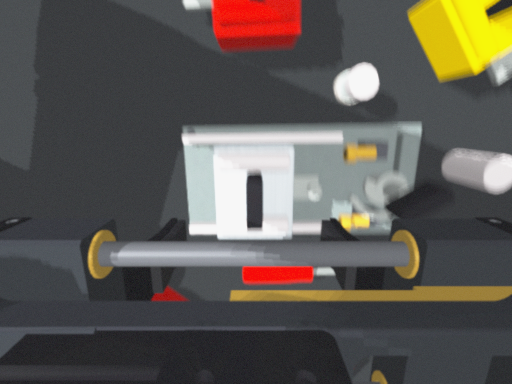

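View pics/scene1.png

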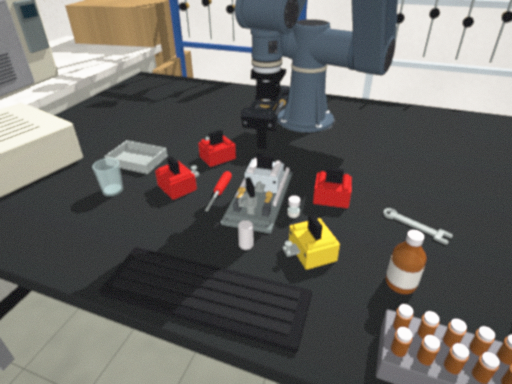

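```bash
python3 - <<'E'
import cv2
a=cv2.imread('pics/wrist1.png')[110:245,175:440];cv2.imwrite('pics/c3.png',cv2.resize(a,None,fx=3,fy=3,interpolation=cv2.INTER_CUBIC))
E
```

```text
(no output)
```

View pics/c3.png

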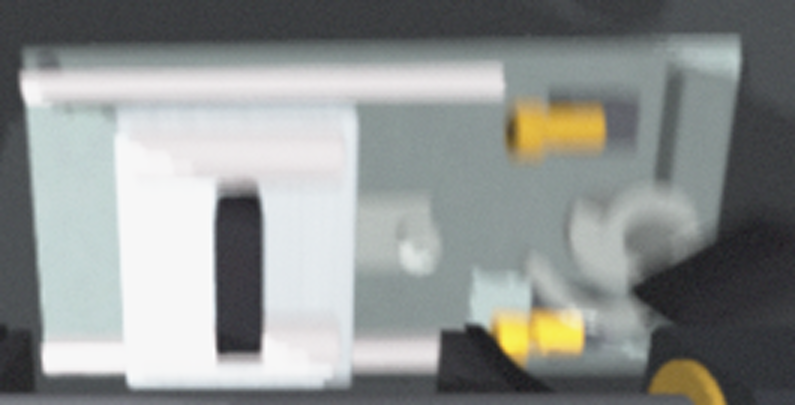

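```bash
python3 - <<'E'
from h import *
d=np.load('pics/wrist1.npz')
f=lambda u,v,z:ray(d,u/3+175-.33,v/3+110-.33,z)
A=f(25,50,.012);B=f(740,37,.012);print(A,B,np.linalg.norm(B-A),np.arctan2(*(B-A)[1::-1]))
A=f(24,70,.026);B=f(502,66,.026);print('rail',np.linalg.norm(B-A),np.arctan2(*(B-A)[1::-1]))
X=np.array([np.cos(.089),np.sin(.089),0]);Y=np.array([-X[1],X[0],0]);O=np.array([.6065,.0157,0])
for n,u,v,z in(('finL',216,270,.102),('finR',263,270,.102),('stud',420,243,.0555),('fin cent',240,270,.102),('blkBack',120,250,.062),('blkfront',355,250,.062)):
    p=f(u,v,z);print(n,p,(p-O)@X,(p-O)@Y)
c=-d['world_to_cam'][:3,:3].T@d['world_to_cam'][:3,3];print(c)
E
```

```text
[0.38748848 0.0624905  0.012     ] [0.64288611 0.08947707 0.012     ] 0.25681943610506847 0.10527426590018203
rail 0.16499940572592864 0.09582388326044604
finL [0.4627192  0.01215411 0.102     ] -0.143526901709273 0.009247750190760285
finR [0.47536234 0.01326536 0.102     ] -0.13083503110862046 0.009230847241173892
stud [0.52843723 0.01385095 0.0555    ] -0.07791815484640655 0.005096687453701614
fin cent [0.46917527 0.01272156 0.102     ] -0.13704594202835665 0.009239118891387258
blkBack [0.4316265 0.0046531 0.062    ] -0.17516324630691887 0.004540023739696975
blkfront [0.50641729 0.01122668 0.062     ] -0.10008419166371602 0.0044399873344015016
[0.46271109 0.0720836  0.31161807]
```

```bash
python3 -m jog '[{"translation":[0.03,1.7,0.05],"delta_rot":[0,-0.1,0]},{"translation":[0.02,2.5,0.05],"delta_rot":[0,-0.1,0]},{"translation":[0,2.2,0.05],"delta_rot":[0,0,0]},{"translation":[0,1.2,0.05],"delta_rot":[0,0,0]},{"translation":[0,0.5,0],"delta_rot":[0,0,0]},{"translation":[0,0,0],"delta_rot":[0,0,0]}]' 1; python3 -c "
from h import *
import cv2
from cell import r
show()
d=r.get_image('scene');np.savez('pics/scene2.npz',**d);a=d['frame'][130:240,220:310,::-1];cv2.imwrite('pics/scene2.png',cv2.resize(a,None,fx=5,fy=5,interpolation=2))"
```

```text
t: 2.85
ee_pos: [0.4699, 0.0038, 0.2492]
orientation: [-0.706, -0.031, 0.032, 0.706]
wrist_force: [-0.3, -0.4, 0.3]
width: 1.003
t 2.85 p [0.4699 0.0038 0.2492] grasp [0.4697 0.0038 0.0852] psi 0.0888 down [-9.e-04  1.e-04 -1.e+00] F [-0.27 -0.38  0.3 ] M [-0.014 -0.152 -0.054] w 1.003 j6 -0.319
```

View pics/scene2.png

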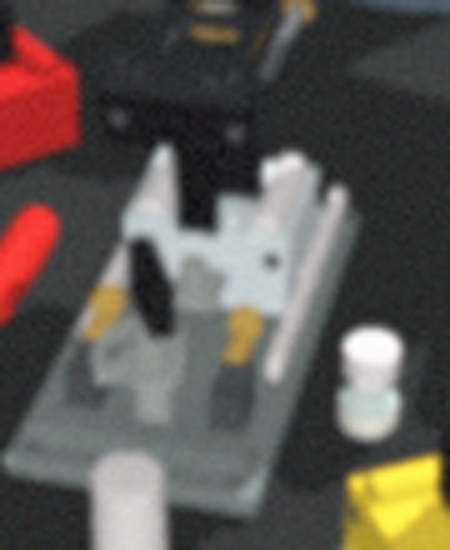

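```bash
python3 -m jog '[{"translation":[0,0,0],"delta_rot":[0,0,0]},{"translation":[0,0,0],"delta_rot":[0,0,0]},{"translation":[0,0,0],"delta_rot":[0,0,0]},{"translation":[0,0,0],"delta_rot":[0,0,0]},{"translation":[0,0,0],"delta_rot":[0,0,0]},{"translation":[0,0,0],"delta_rot":[0,0,0]},{"translation":[0,0,0],"delta_rot":[0,0,0]}]' 0.05; python3 -c "
from h import *
show()"
```

```text
t: 3.6
ee_pos: [0.4697, 0.0043, 0.2498]
orientation: [0.706, 0.032, -0.032, -0.706]
wrist_force: [0.3, 0.3, 0.7]
width: 0.444
t 3.6 p [0.4697 0.0043 0.2498] grasp [0.4697 0.0043 0.0858] psi 0.0896 down [ 0. -0. -1.] F [0.32 0.34 0.74] M [-0.007 -0.074 -0.031] w 0.444 j6 -0.319
```

```bash
python3 -m jog '[{"translation":[0,0,0],"delta_rot":[0,0,0]},{"translation":[0,0,0],"delta_rot":[0,0,0]},{"translation":[0,0,0],"delta_rot":[0,0,0]},{"translation":[0,0,0],"delta_rot":[0,0,0]},{"translation":[0,0,0],"delta_rot":[0,0,0]},{"translation":[0,0,0],"delta_rot":[0,0,0]}]' 0.05; python3 -c "
from h import *
show()"
```

```text
t: 4.2
ee_pos: [0.4698, 0.0043, 0.2497]
orientation: [0.706, 0.032, -0.031, -0.706]
wrist_force: [1.2, -0.0, -1.0]
width: 0.156
t 4.2 p [0.4698 0.0043 0.2497] grasp [0.4699 0.0043 0.0857] psi 0.0894 down [ 5.e-04 -1.e-04 -1.e+00] F [ 1.19 -0.01 -0.99] M [ 0.048 -0.269 -0.016] w 0.156 j6 -0.319
```

```bash
python3 -m jog '[{"translation":[0.3,0,0],"delta_rot":[0,0,0]},{"translation":[0.5,0,0],"delta_rot":[0,0,0]},{"translation":[0.5,0,0],"delta_rot":[0,0,0]},{"translation":[0.5,0,0],"delta_rot":[0,0,0]},{"translation":[0.5,0,0],"delta_rot":[0,0,0]},{"translation":[0.5,0,0],"delta_rot":[0,0,0]},{"translation":[0.5,0,0],"delta_rot":[0,0,0]},{"translation":[0.3,0,0],"delta_rot":[0,0,0]},{"translation":[0,0,0],"delta_rot":[0,0,0]}]'; python3 -c "
from h import *
show()"
```

```text
t: 5.1
ee_pos: [0.5064, 0.0075, 0.2498]
orientation: [0.706, 0.032, -0.031, -0.706]
wrist_force: [0.8, 1.0, 0.0]
width: 0.16
t 5.1 p [0.5064 0.0075 0.2498] grasp [0.5067 0.0075 0.0858] psi 0.0894 down [ 2.e-03 -1.e-04 -1.e+00] F [0.77 1.03 0.02] M [ 0.086 -0.116 -0.006] w 0.16 j6 -0.296
```

```bash
python3 -m jog '[{"translation":[0.2,0,0],"delta_rot":[0,0,0]},{"translation":[0.2,0,0],"delta_rot":[0,0,0]},{"translation":[0.1,0,0],"delta_rot":[0,0,0]},{"translation":[0,0,0],"delta_rot":[0,0,0]}]'; python3 -c "
from h import *
import cv2
from cell import r
show()
d=r.get_image('wrist');np.savez('pics/wrist2.npz',**d);cv2.imwrite('pics/wrist2.png',d['frame'][:,:,::-1])
d=r.get_image('scene');np.savez('pics/scene3.npz',**d);a=d['frame'][130:240,220:310,::-1];cv2.imwrite('pics/scene3.png',cv2.resize(a,None,fx=5,fy=5,interpolation=2))"
```

```text
t: 5.5
ee_pos: [0.5106, 0.008, 0.2497]
orientation: [-0.706, -0.032, 0.032, 0.706]
wrist_force: [-0.5, 0.3, 2.5]
width: 0.159
t 5.5 p [0.5106 0.008  0.2497] grasp [0.5106 0.008  0.0857] psi 0.0894 down [ 1.e-04  1.e-04 -1.e+00] F [-0.48  0.29  2.48] M [-0.049  0.098 -0.044] w 0.159 j6 -0.293
```

View pics/wrist2.png

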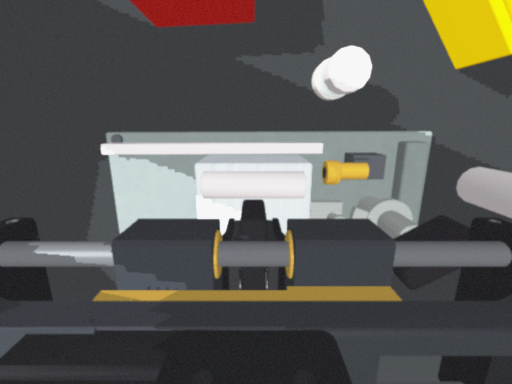

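View pics/scene3.png

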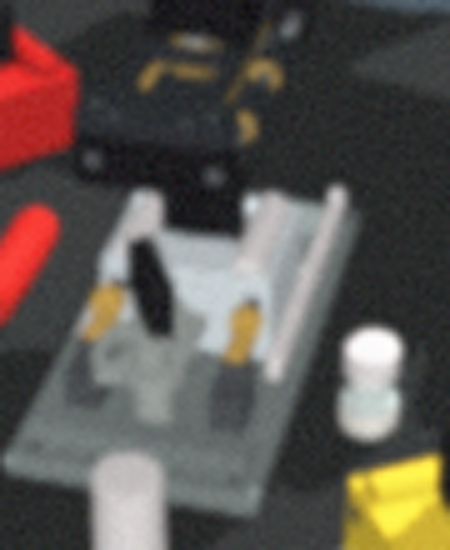

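```bash
for i in 1; do python3 -m jog '[{"translation":[0.1,0,0],"delta_rot":[0,0,0]},{"translation":[0.1,0,0],"delta_rot":[0,0,0]},{"translation":[0,0,0],"delta_rot":[0,0,0]}]'; done; python3 -c "
from h import *
show()"
```

```text
t: 5.9
ee_pos: [0.5126, 0.0081, 0.2497]
orientation: [-0.706, -0.032, 0.032, 0.706]
wrist_force: [-0.9, 0.0, 2.4]
width: 0.158
t 5.9 p [0.5126 0.0081 0.2497] grasp [0.5126 0.0082 0.0857] psi 0.0895 down [ 1.e-04  0.e+00 -1.e+00] F [-0.91  0.03  2.39] M [0.002 0.109 0.049] w 0.158 j6 -0.292
```

```bash
python3 -m jog '[{"translation":[0.1,0,0],"delta_rot":[0,0,0]},{"translation":[0,0,0],"delta_rot":[0,0,0]}]'; python3 -c "
from h import *
show()"
```

```text
t: 6.1
ee_pos: [0.5136, 0.0082, 0.2498]
orientation: [-0.706, -0.032, 0.032, 0.706]
wrist_force: [-1.6, 0.3, 2.1]
width: 0.159
t 6.1 p [0.5136 0.0082 0.2498] grasp [0.5136 0.0082 0.0858] psi 0.0894 down [ 2.e-04  0.e+00 -1.e+00] F [-1.61  0.33  2.11] M [0.003 0.129 0.007] w 0.159 j6 -0.291
```

```bash
python3 -m jog '[{"translation":[0.1,0,0],"delta_rot":[0,0,0]},{"translation":[0,0,0],"delta_rot":[0,0,0]}]'; python3 -c "
from h import *
show()"
```

```text
t: 6.3
ee_pos: [0.5146, 0.0083, 0.2497]
orientation: [0.706, 0.032, -0.032, -0.706]
wrist_force: [-1.7, 1.2, 2.3]
width: 0.156
t 6.3 p [0.5146 0.0083 0.2497] grasp [0.5147 0.0083 0.0857] psi 0.0895 down [ 3.e-04 -0.e+00 -1.e+00] F [-1.72  1.15  2.31] M [-0.055  0.146  0.028] w 0.156 j6 -0.291
```

```bash
python3 -m jog '[{"translation":[0.1,0,0],"delta_rot":[0,0,0]},{"translation":[0,0,0],"delta_rot":[0,0,0]}]'; python3 -c "
from h import *
show()"
```

```text
t: 6.5
ee_pos: [0.5156, 0.0084, 0.2498]
orientation: [0.706, 0.032, -0.032, -0.706]
wrist_force: [-0.6, 0.3, 2.1]
width: 0.158
t 6.5 p [0.5156 0.0084 0.2498] grasp [0.5157 0.0084 0.0858] psi 0.0895 down [ 3.e-04  0.e+00 -1.e+00] F [-0.58  0.34  2.06] M [-0.039  0.194  0.006] w 0.158 j6 -0.29
```

```bash
python3 -m jog '[{"translation":[0.1,0,0],"delta_rot":[0,0,0]},{"translation":[0,0,0],"delta_rot":[0,0,0]}]'; python3 -c "
from h import *
show()"
```

```text
t: 6.7
ee_pos: [0.5166, 0.0085, 0.2498]
orientation: [0.706, 0.032, -0.032, -0.706]
wrist_force: [-2.3, 0.2, 1.7]
width: 0.157
t 6.7 p [0.5166 0.0085 0.2498] grasp [0.5167 0.0085 0.0858] psi 0.0894 down [ 3.e-04  0.e+00 -1.e+00] F [-2.25  0.21  1.68] M [0.009 0.093 0.072] w 0.157 j6 -0.29
```

```bash
python3 -m jog '[{"translation":[0.07,0,0],"delta_rot":[0,0,0]},{"translation":[0,0,0],"delta_rot":[0,0,0]}]'; python3 -c "
from h import *
show()"
```

```text
t: 6.9
ee_pos: [0.5173, 0.0085, 0.2498]
orientation: [-0.706, -0.032, 0.032, 0.706]
wrist_force: [-2.0, -0.5, 2.6]
width: 0.157
t 6.9 p [0.5173 0.0085 0.2498] grasp [0.5173 0.0085 0.0858] psi 0.0895 down [ 2.e-04  0.e+00 -1.e+00] F [-2.02 -0.46  2.61] M [-0.042  0.154 -0.002] w 0.157 j6 -0.289
```

```bash
python3 -m jog '[{"translation":[0.07,0,0],"delta_rot":[0,0,0]},{"translation":[0,0,0],"delta_rot":[0,0,0]}]'; python3 -c "
from h import *
show()"
```

```text
t: 7.1
ee_pos: [0.518, 0.0086, 0.2498]
orientation: [-0.706, -0.032, 0.032, 0.706]
wrist_force: [-1.8, 0.2, 3.5]
width: 0.156
t 7.1 p [0.518  0.0086 0.2498] grasp [0.518  0.0086 0.0858] psi 0.0895 down [ 2.e-04  0.e+00 -1.e+00] F [-1.79  0.2   3.54] M [-0.039  0.192  0.02 ] w 0.156 j6 -0.289
```

```bash
python3 -m jog '[{"translation":[0.07,0,0],"delta_rot":[0,0,0]},{"translation":[0,0,0],"delta_rot":[0,0,0]}]'; python3 -c "
from h import *
show()"
```

```text
t: 7.3
ee_pos: [0.5184, 0.0087, 0.2498]
orientation: [-0.706, -0.031, 0.032, 0.706]
wrist_force: [-3.4, -0.1, 2.6]
width: 0.163
t 7.3 p [0.5184 0.0087 0.2498] grasp [0.5183 0.0087 0.0858] psi 0.0896 down [-6.e-04 -0.e+00 -1.e+00] F [-3.36 -0.12  2.62] M [-0.074  0.327 -0.01 ] w 0.163 j6 -0.288
```

```bash
python3 -m jog '[{"translation":[0.07,0,0],"delta_rot":[0,0,0]},{"translation":[0,0,0],"delta_rot":[0,0,0]}]'; python3 -c "
from h import *
import cv2
from cell import r
show()
d=r.get_image('wrist');np.savez('pics/wrist3.npz',**d);cv2.imwrite('pics/wrist3.png',cv2.resize(d['frame'][110:260,180:440,::-1],None,fx=3,fy=3,interpolation=2))
d=r.get_image('scene');np.savez('pics/scene4.npz',**d);a=d['frame'][150:230,220:290,::-1];cv2.imwrite('pics/scene4.png',cv2.resize(a,None,fx=7,fy=7,interpolation=2))"
```

```text
t: 7.5
ee_pos: [0.5187, 0.0087, 0.2498]
orientation: [-0.706, -0.031, 0.032, 0.706]
wrist_force: [-4.8, 0.1, 5.0]
width: 0.16
t 7.5 p [0.5187 0.0087 0.2498] grasp [0.5184 0.0087 0.0858] psi 0.0897 down [-0.002  0.    -1.   ] F [-4.77  0.07  4.96] M [-0.199  0.525  0.065] w 0.16 j6 -0.288
```

View pics/scene4.png

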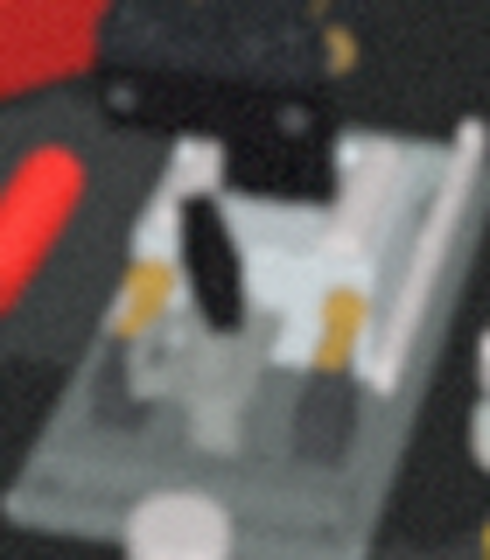

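View pics/wrist3.png

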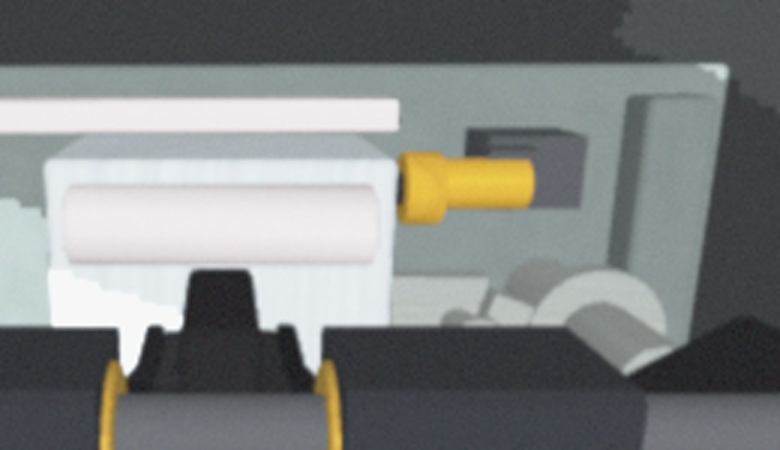

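```bash
python3 -m jog '[{"translation":[0.1,0,0],"delta_rot":[0,0,0]},{"translation":[0,0,0],"delta_rot":[0,0,0]}]'; python3 -c "
from h import *
show()"
```

```text
t: 7.8
ee_pos: [0.5192, 0.0088, 0.2498]
orientation: [-0.706, -0.03, 0.033, 0.706]
wrist_force: [-6.8, -2.4, 6.4]
width: 0.159
t 7.8 p [0.5192 0.0088 0.2498] grasp [0.5186 0.0088 0.0858] psi 0.0899 down [-0.0037  0.     -1.    ] F [-6.76 -2.38  6.37] M [-0.364  0.727 -0.071] w 0.159 j6 -0.287
```

```bash
python3 -m jog '[{"translation":[0.1,0,0],"delta_rot":[0,0,0]},{"translation":[0,0,0],"delta_rot":[0,0,0]}]'; python3 -c "
from h import *
show()"
```

```text
t: 8.0
ee_pos: [0.5196, 0.0088, 0.2498]
orientation: [-0.706, -0.03, 0.034, 0.706]
wrist_force: [-6.8, -1.7, 7.9]
width: 0.159
t 8.0 p [0.5196 0.0088 0.2498] grasp [0.5187 0.0088 0.0858] psi 0.0901 down [-0.0056 -0.     -1.    ] F [-6.79 -1.67  7.87] M [-0.479  1.076 -0.088] w 0.159 j6 -0.287
```

```bash
python3 -m jog '[{"translation":[-0.13,0,0],"delta_rot":[0,0,0]},{"translation":[-0.12,0,0],"delta_rot":[0,0,0]},{"translation":[0,0,0],"delta_rot":[0,0,0]}]'; python3 -c "
from h import *
show()"
python3 -m jog '[{"translation":[0,0,0],"delta_rot":[0,0,0]},{"translation":[0,0,0],"delta_rot":[0,0,0]},{"translation":[0,0,0],"delta_rot":[0,0,0]},{"translation":[0,0,0],"delta_rot":[0,0,0]},{"translation":[0,0,0],"delta_rot":[0,0,0]},{"translation":[0,0,0],"delta_rot":[0,0,0]}]' 0.5; python3 -c "
from h import *
show()"
```

```text
t: 8.3
ee_pos: [0.5185, 0.0087, 0.2497]
orientation: [-0.706, -0.031, 0.032, 0.706]
wrist_force: [-3.5, -0.4, 4.0]
width: 0.157
t 8.3 p [0.5185 0.0087 0.2497] grasp [0.5184 0.0088 0.0857] psi 0.0894 down [-7.e-04  2.e-04 -1.e+00] F [-3.45 -0.37  4.03] M [-0.127  0.52  -0.027] w 0.157 j6 -0.288
t: 8.9
ee_pos: [0.5189, 0.0087, 0.2497]
orientation: [0.706, 0.032, -0.031, -0.706]
wrist_force: [-0.8, 0.3, -0.0]
width: 0.487
t 8.9 p [0.5189 0.0087 0.2497] grasp [0.519  0.0087 0.0857] psi 0.0895 down [ 4.e-04 -0.e+00 -1.e+00] F [-0.77  0.33 -0.02] M [-0.007 -0.116 -0.009] w 0.487 j6 -0.288
```

```bash
python3 -m jog '[{"translation":[0,-1.5,0],"delta_rot":[0,0,0]},{"translation":[0,-2.8,0],"delta_rot":[0,0,0]},{"translation":[0,-2.8,0],"delta_rot":[0,0,0]},{"translation":[0,-0.9,0],"delta_rot":[0,0,0]}]'; python3 -c "
from h import *
import cv2
from cell import r
show();plan([.6070,.016,.33],.6+.0895-np.pi/2,10)
d=r.get_image('wrist');np.savez('pics/wrist4.npz',**d);cv2.imwrite('pics/wrist4.png',d['frame'][:,:,::-1])
"
```

```text
t: 9.3
ee_pos: [0.5195, 0.0086, 0.3322]
orientation: [0.707, 0.033, -0.03, -0.706]
wrist_force: [0.5, -0.1, -0.1]
width: 0.499
t 9.3 p [0.5195 0.0086 0.3322] grasp [0.5204 0.0085 0.1682] psi 0.0896 down [ 0.0051 -0.001  -1.    ] F [ 0.47 -0.07 -0.09] M [-0.077 -0.139  0.034] w 0.499 j6 -0.288
row [0.83 0.03 0.38] turn y 5.56 n 10 norm cm 0.9133004738134226
```

View pics/wrist4.png

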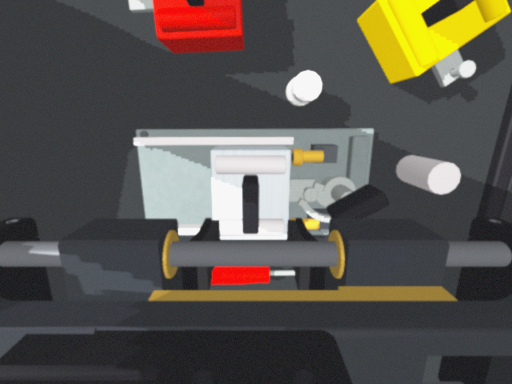

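```bash
python3 - <<'E'
import cv2
a=cv2.imread('pics/wrist4.png')[120:240,240:400];cv2.imwrite('pics/c5.png',cv2.resize(a,None,fx=5,fy=5,interpolation=cv2.INTER_CUBIC))
E
```

```text
(no output)
```

View pics/c5.png

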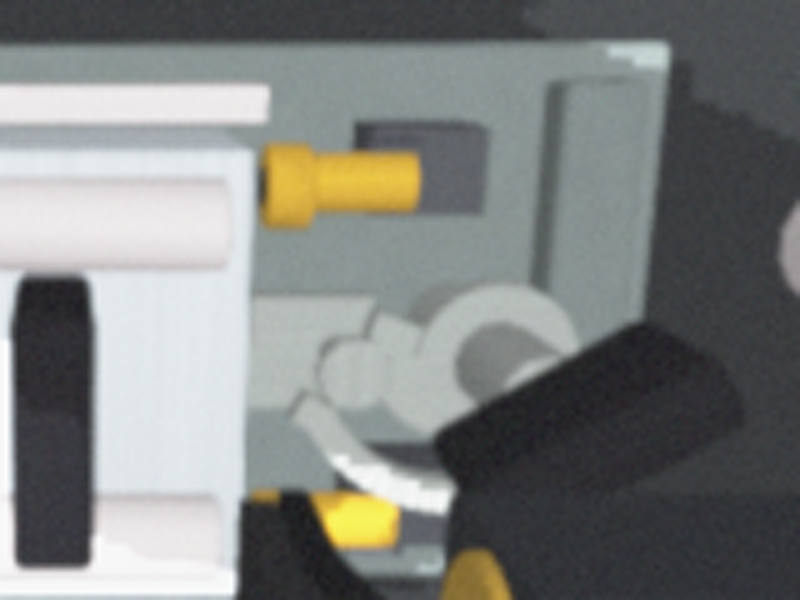

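```bash
python3 - <<'E'
from h import *
d=np.load('pics/wrist4.npz')
f=lambda u,v,z:ray(d,u/5+240-.4,v/5+120-.4,z)
a=.0895;X=np.array([np.cos(a),np.sin(a),0])
st=f(352,370,.0555);print('stud',st,'axis if 31',st+.031*X)
print('fin top',f(52,350,.102),'fin far end',f(52,276,.102))
print('axis from fin grasp',np.array([.5184,.0087,0])+.0905*X)
print('plate corner',f(668,45,.012))
print('corner pred', np.array([.607,.016,0])+.045*X+.0625*np.array([-X[1],X[0],0]))
# predicted knob corners px in crop for candidates
for ax in([.607,.016],[.6085,.0185]):
    b=a+.6;L=np.array([np.cos(b),np.sin(b),0]);W=np.array([-L[1],L[0],0])
    for z in(.076,.108):
        print(ax,z,[np.round((proj(d,np.array([*ax,z])+s*.022*L+t*.007*W)+.4-[240,120])*5).tolist() for s in(-1,1) for t in (-1,1)])
E
```

```text
stud [0.57616522 0.01481756 0.0555    ] axis if 31 [0.60704115 0.01758836 0.0555    ]
fin top [0.51592914 0.02512842 0.102     ] fin far end [0.51489266 0.03722476 0.102     ]
axis from fin grasp [0.60853778 0.01678894 0.        ]
plate corner [0.64514038 0.08294325 0.012     ]
corner pred [0.6462336  0.08227197 0.        ]
[0.607, 0.016] 0.076 [[458.0, 500.0], [420.0, 441.0], [666.0, 371.0], [630.0, 309.0]]
[0.607, 0.016] 0.108 [[513.0, 567.0], [471.0, 501.0], [754.0, 422.0], [713.0, 352.0]]
[0.6085, 0.0185] 0.076 [[468.0, 488.0], [430.0, 429.0], [677.0, 358.0], [641.0, 296.0]]
[0.6085, 0.0185] 0.108 [[525.0, 554.0], [482.0, 487.0], [766.0, 408.0], [726.0, 337.0]]
```

```bash
python3 -c "
from h import *
plan([.6080,.0163,.33],.6+.0895-np.pi/2,10)"
```

```text
row [0.84 0.03 0.39] turn y 5.56 n 10 norm cm 0.9240795210400957
```

```bash
python3 -m jog '[{"translation":[0.84,0.02,0.39],"delta_rot":[0,5.56,0]},{"translation":[0.84,0.02,0.39],"delta_rot":[0,5.56,0]},{"translation":[0.84,0.02,0.39],"delta_rot":[0,5.56,0]},{"translation":[0.84,0.02,0.39],"delta_rot":[0,5.56,0]},{"translation":[0.84,0.02,0.39],"delta_rot":[0,5.56,0]},{"translation":[0.84,0.02,0.39],"delta_rot":[0,5.56,0]},{"translation":[0.84,0.02,0.39],"delta_rot":[0,5.56,0]},{"translation":[0.84,0.02,0.39],"delta_rot":[0,5.56,0]},{"translation":[0.84,0.02,0.39],"delta_rot":[0,5.56,0]},{"translation":[0.84,0.02,0.39],"delta_rot":[0,5.56,0]}]' 0.5; python3 -m jog '[{"translation":[0,0,0],"delta_rot":[0,0,0]}]'; python3 -c "
from h import *
import cv2
from cell import r
show();plan([.6080,.0163,.259],.6+.0895-np.pi/2,1)
d=r.get_image('wrist');np.savez('pics/wrist5.npz',**d);cv2.imwrite('pics/wrist5.png',d['frame'][:,:,::-1])
"
```

```text
t: 10.35
ee_pos: [0.6074, 0.0165, 0.326]
orientation: [0.639, -0.304, 0.302, -0.639]
wrist_force: [0.1, -0.1, 0.7]
width: 0.499
t: 10.45
ee_pos: [0.6081, 0.0161, 0.3263]
orientation: [0.64, -0.302, 0.301, -0.639]
wrist_force: [-0.3, -0.3, 0.3]
width: 0.502
t 10.45 p [0.6081 0.0161 0.3263] grasp [0.608  0.0161 0.1623] psi -0.8811 down [-6.e-04 -0.e+00 -1.e+00] F [-0.33 -0.35  0.29] M [0.009 0.054 0.032] w 0.502 j6 0.724
row [-0.02  6.73  0.01] turn y 0.01 n 1 norm cm 6.732309488051018
```

View pics/wrist5.png

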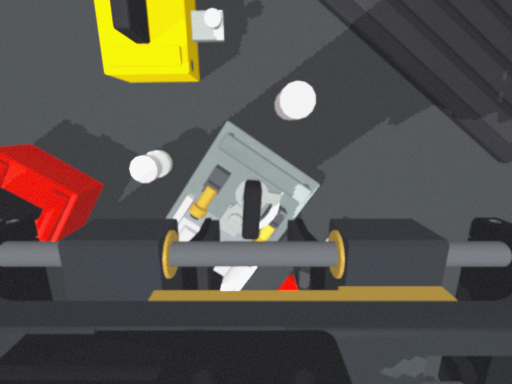

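```bash
python3 -m jog '[{"translation":[0,1.5,0],"delta_rot":[0,0,0]},{"translation":[0,2.2,0],"delta_rot":[0,0,0]},{"translation":[0,2,0],"delta_rot":[0,0,0]},{"translation":[0,0.7,0],"delta_rot":[0,0,0]},{"translation":[0,0.3,0],"delta_rot":[0,0,0]},{"translation":[0,0,0],"delta_rot":[0,0,0]}]'; python3 -c "
from h import *
show()"; python3 -m jog '[{"translation":[0,0,0],"delta_rot":[0,0,0]},{"translation":[0,0,0],"delta_rot":[0,0,0]},{"translation":[0,0,0],"delta_rot":[0,0,0]},{"translation":[0,0,0],"delta_rot":[0,0,0]},{"translation":[0,0,0],"delta_rot":[0,0,0]},{"translation":[0,0,0],"delta_rot":[0,0,0]},{"translation":[0,0,0],"delta_rot":[0,0,0]},{"translation":[0,0,0],"delta_rot":[0,0,0]}]' 0.05;  python3 -c "
from h import *
show()"
```

```text
t: 11.1
ee_pos: [0.6074, 0.0165, 0.2607]
orientation: [0.64, -0.301, 0.301, -0.64]
wrist_force: [-0.7, -0.2, 1.2]
width: 0.498
t 11.1 p [0.6074 0.0165 0.2607] grasp [0.6073 0.0166 0.0967] psi -0.8803 down [-4.e-04  1.e-04 -1.e+00] F [-0.68 -0.17  1.16] M [-0.024 -0.043 -0.03 ] w 0.498 j6 0.724
t: 11.9
ee_pos: [0.6073, 0.0169, 0.2611]
orientation: [-0.639, 0.302, -0.301, 0.64]
wrist_force: [-1.0, 3.5, 4.9]
width: 0.159
t 11.9 p [0.6073 0.0169 0.2611] grasp [0.6072 0.017  0.0971] psi -0.881 down [-4.e-04  8.e-04 -1.e+00] F [-0.99  3.48  4.94] M [ 0.623  0.306 -0.09 ] w 0.159 j6 0.724
```

```bash
python3 -m jog '[{"translation":[-0.08,0,0],"delta_rot":[0,0,0]},{"translation":[0,0,0],"delta_rot":[0,0,0]}]';  python3 -c "
from h import *
show()"
```

```text
t: 12.1
ee_pos: [0.6071, 0.0171, 0.2611]
orientation: [-0.64, 0.301, -0.302, 0.64]
wrist_force: [-0.4, 2.9, 5.5]
width: 0.157
t 12.1 p [0.6071 0.0171 0.2611] grasp [0.6072 0.0171 0.0971] psi -0.8808 down [ 6.e-04 -2.e-04 -1.e+00] F [-0.35  2.91  5.48] M [ 0.49   0.276 -0.023] w 0.157 j6 0.725
```

```bash
python3 -m jog '[{"translation":[-0.08,-0.1,0],"delta_rot":[0,0,0]},{"translation":[0,0,0],"delta_rot":[0,0,0]}]';  python3 -c "
from h import *
show()
from cell import r
for i in range(3):
  s=r.observe();print(np.round(s['wrist_force'],1),np.round(s['ft_torque'],3))"
```

```text
t: 12.3
ee_pos: [0.6069, 0.0173, 0.2611]
orientation: [0.64, -0.301, 0.302, -0.64]
wrist_force: [2.3, 0.5, -3.1]
width: 0.161
t 12.3 p [0.6069 0.0173 0.2611] grasp [0.6071 0.0171 0.0971] psi -0.8809 down [ 1.3e-03 -8.0e-04 -1.0e+00] F [ 2.28  0.5  -3.05] M [ 0.141 -0.292 -0.028] w 0.161 j6 0.726
[ 2.3  0.5 -3.1] [ 0.141 -0.292 -0.028]
[ 2.3  0.5 -3.1] [ 0.141 -0.292 -0.028]
[ 2.3  0.5 -3.1] [ 0.141 -0.292 -0.028]
```

```bash
cat > m.sh <<'E'
python3 -c "
from h import *
s,R=state();print('t',round(s['t'],2),'turn',round(-.8809-psi(R),4),'Mz',round(s['ft_torque'][2],3),'F',np.round(s['wrist_force'],1),'M',np.round(s['ft_torque'],2),'p',np.round(s['ee_pos'],4),'w',round(float(s['width']),3))"
E
python3 -m jog '[{"translation":[0,0,0],"delta_rot":[0,1,0]},{"translation":[0,0,0],"delta_rot":[0,1,0]},{"translation":[0,0,0],"delta_rot":[0,1,0]},{"translation":[0,0,0],"delta_rot":[0,1,0]},{"translation":[0,0,0],"delta_rot":[0,1,0]}]' >/dev/null; sh m.sh
python3 -m jog '[{"translation":[0,0,0],"delta_rot":[0,1,0]},{"translation":[0,0,0],"delta_rot":[0,1,0]},{"translation":[0,0,0],"delta_rot":[0,1,0]},{"translation":[0,0,0],"delta_rot":[0,1,0]},{"translation":[0,0,0],"delta_rot":[0,1,0]}]' >/dev/null; sh m.sh
```

```text
t 12.8 turn 0.0887 Mz 0.039 F [ 5.7 -2.6 -9.1] M [-0.25 -0.81  0.04] p [0.6069 0.0174 0.2612] w 0.159
t 13.3 turn 0.1759 Mz -0.008 F [  5.4  -1.3 -10. ] M [-0.22 -0.8  -0.01] p [0.6068 0.0174 0.2612] w 0.159
```

```bash

python3 -m jog '[{"translation":[0.06,0.06,0.06],"delta_rot":[0,0.5,0]},{"translation":[0.03,0,0.03],"delta_rot":[0,0.6,0]}]' >/dev/null; sh m.sh
python3 -m jog '[{"translation":[0,0,0],"delta_rot":[0,0.6,0]},{"translation":[0,0,0],"delta_rot":[0,0.6,0]}]' >/dev/null; sh m.sh
```

```text
t 13.5 turn 0.1945 Mz 0.006 F [ 0.9 -0.8 -3.8] M [-0.22 -0.24  0.01] p [0.6074 0.0173 0.2611] w 0.157
t 13.7 turn 0.2154 Mz 0.053 F [ 0.2 -1.7 -4.4] M [-0.27 -0.19  0.05] p [0.6073 0.0173 0.2612] w 0.155
```

```bash

for k in 1; do python3 -m jog '[{"translation":[0,0,0],"delta_rot":[0,0.6,0]},{"translation":[0,0,0],"delta_rot":[0,0.6,0]},{"translation":[0,0,0],"delta_rot":[0,0.6,0]}]' >/dev/null; sh m.sh; done
python3 -m jog '[{"translation":[0,0,0],"delta_rot":[0,0.6,0]},{"translation":[0,0,0],"delta_rot":[0,0.6,0]},{"translation":[0,0,0],"delta_rot":[0,0.6,0]}]' >/dev/null; sh m.sh
python3 -m jog '[{"translation":[0,0,0],"delta_rot":[0,0.6,0]},{"translation":[0,0,0],"delta_rot":[0,0.6,0]},{"translation":[0,0,0],"delta_rot":[0,0.6,0]}]' >/dev/null; sh m.sh
python3 -m jog '[{"translation":[0,0,0],"delta_rot":[0,0.6,0]},{"translation":[0,0,0],"delta_rot":[0,0.6,0]},{"translation":[0,0,0],"delta_rot":[0,0.6,0]}]' >/dev/null; sh m.sh
```

```text
t 14.0 turn 0.2467 Mz 0.048 F [-0.3 -1.7 -3.8] M [-0.31 -0.02  0.05] p [0.6073 0.0173 0.2611] w 0.158
t 14.3 turn 0.2782 Mz 0.068 F [-1.1 -2.5 -2. ] M [-0.33  0.14  0.07] p [0.6074 0.0173 0.2611] w 0.158
t 14.6 turn 0.3097 Mz 0.06 F [-1.4 -2.5 -1. ] M [-0.33  0.33  0.06] p [0.6074 0.0174 0.2611] w 0.159
t 14.9 turn 0.3411 Mz 0.087 F [-2.8 -3.7 -1.2] M [-0.41  0.52  0.09] p [0.6074 0.0174 0.2611] w 0.155
```

```bash

python3 -m jog '[{"translation":[0,0,0],"delta_rot":[0,0.6,0]},{"translation":[0,0,0],"delta_rot":[0,0.6,0]},{"translation":[0,0,0],"delta_rot":[0,0.6,0]}]' >/dev/null; sh m.sh
python3 -m jog '[{"translation":[0,0,0],"delta_rot":[0,0.6,0]},{"translation":[0,0,0],"delta_rot":[0,0.6,0]},{"translation":[0,0,0],"delta_rot":[0,0.6,0]}]' >/dev/null; sh m.sh
python3 -c "
from h import *
import cv2
from cell import r
d=r.get_image('scene');np.savez('pics/scene6.npz',**d);a=d['frame'][130:240,220:310,::-1];cv2.imwrite('pics/scene6.png',cv2.resize(a,None,fx=5,fy=5,interpolation=2))
d=r.get_image('wrist');np.savez('pics/wrist6.npz',**d);cv2.imwrite('pics/wrist6.png',cv2.resize(d['frame'][:,:,::-1],None,fx=1.5,fy=1.5,interpolation=2))"
```

```text
t 15.2 turn 0.3726 Mz 0.06 F [-4.1 -2.6 -0.2] M [-0.37  0.66  0.06] p [0.6074 0.0174 0.2611] w 0.158
t 15.5 turn 0.404 Mz 0.122 F [-4.4 -2.3  0.5] M [-0.47  0.7   0.12] p [0.6074 0.0174 0.2611] w 0.159
```

View pics/wrist6.png

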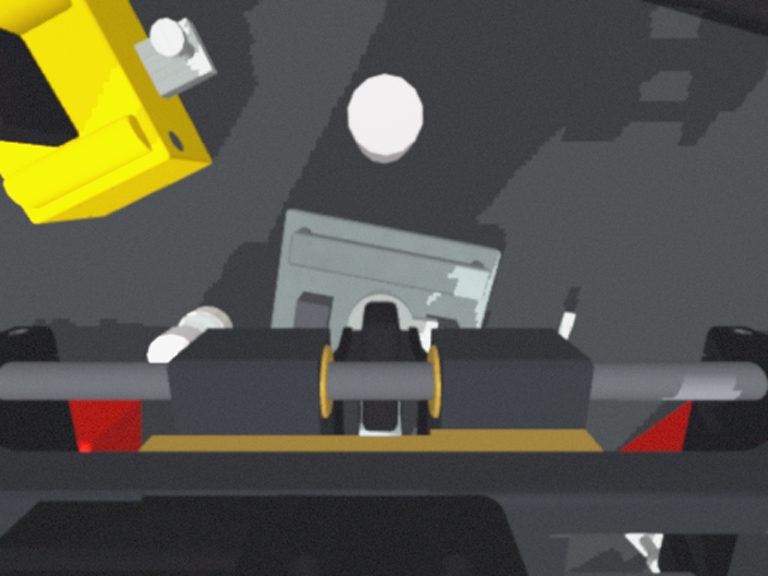

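View pics/scene6.png

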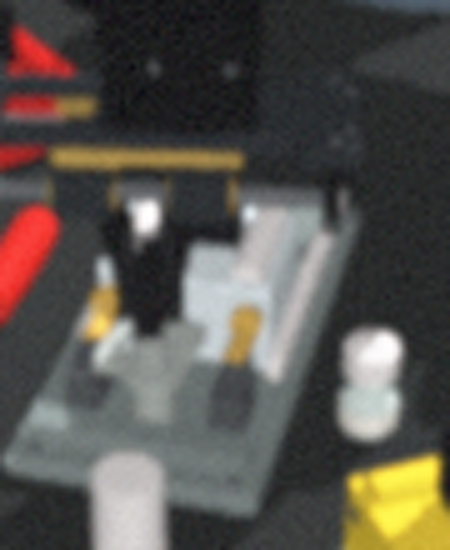

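```bash

python3 -m jog '[{"translation":[0,0,0],"delta_rot":[0,0.6,0]},{"translation":[0,0,0],"delta_rot":[0,0.6,0]}]' >/dev/null; sh m.sh
python3 -m jog '[{"translation":[0,0,0],"delta_rot":[0,0.6,0]},{"translation":[0,0,0],"delta_rot":[0,0.6,0]}]' >/dev/null; sh m.sh
python3 -m jog '[{"translation":[0,0,0],"delta_rot":[0,0.6,0]},{"translation":[0,0,0],"delta_rot":[0,0.6,0]}]' >/dev/null; sh m.sh
```

```text
t 15.8 turn 0.4249 Mz 0.064 F [-4.7 -2.4 -0.2] M [-0.33  0.69  0.06] p [0.6074 0.0174 0.2611] w 0.155
t 16.0 turn 0.4459 Mz 0.102 F [-4.9 -3.2  0.2] M [-0.38  0.72  0.1 ] p [0.6074 0.0174 0.2611] w 0.156
t 16.2 turn 0.4668 Mz 0.077 F [-4.  -1.8  1.4] M [-0.35  0.75  0.08] p [0.6074 0.0174 0.2611] w 0.159
```

```bash

python3 -m jog '[{"translation":[0.03,0,-0.06],"delta_rot":[0,0.6,0]},{"translation":[0,0,-0.03],"delta_rot":[0,0.6,0]}]' >/dev/null; sh m.sh
python3 -m jog '[{"translation":[0,0,0],"delta_rot":[0,0.6,0]},{"translation":[0,0,0],"delta_rot":[0,0.6,0]}]' >/dev/null; sh m.sh
python3 -m jog '[{"translation":[0,0,0],"delta_rot":[0,0.6,0]},{"translation":[0,0,0],"delta_rot":[0,0.6,0]}]' >/dev/null; sh m.sh
python3 -m jog '[{"translation":[0,0,0],"delta_rot":[0,0.6,0]},{"translation":[0,0,0],"delta_rot":[0,0.6,0]}]' >/dev/null; sh m.sh
```

```text
t 16.4 turn 0.4882 Mz 0.074 F [-2.   0.5 -1.7] M [0.1  0.42 0.07] p [0.607  0.0172 0.2611] w 0.161
t 16.6 turn 0.5089 Mz 0.006 F [-2.6  1.  -1.2] M [0.27 0.44 0.01] p [0.607  0.0173 0.2611] w 0.158
t 16.8 turn 0.53 Mz 0.134 F [-1.2  2.4 -0.9] M [0.51 0.33 0.13] p [0.607  0.0173 0.2611] w 0.156
t 17.0 turn 0.551 Mz 0.051 F [-1.6  3.4 -1.9] M [0.7  0.3  0.05] p [0.607  0.0172 0.2611] w 0.16
```

```bash

python3 -m jog '[{"translation":[0,0,0],"delta_rot":[0,0.6,0]},{"translation":[0,0,0],"delta_rot":[0,0.6,0]}]' >/dev/null; sh m.sh
python3 -m jog '[{"translation":[0,0,0],"delta_rot":[0,0.6,0]},{"translation":[0,0,0],"delta_rot":[0,0.6,0]}]' >/dev/null; sh m.sh
python3 -m jog '[{"translation":[0,0,0],"delta_rot":[0,0.6,0]},{"translation":[0,0,0],"delta_rot":[0,0.6,0]}]' >/dev/null; sh m.sh
```

```text
t 17.2 turn 0.5719 Mz 0.091 F [-0.6  4.5 -1.8] M [0.86 0.16 0.09] p [0.607  0.0172 0.2611] w 0.155
t 17.4 turn 0.5928 Mz 0.063 F [-0.1  6.  -2.4] M [0.99 0.15 0.06] p [0.607  0.0172 0.2611] w 0.16
t 17.6 turn 0.6138 Mz 0.113 F [-0.7  5.  -1.7] M [0.97 0.15 0.11] p [0.607  0.0172 0.2611] w 0.161
```

```bash

python3 -m jog '[{"translation":[0,0,0],"delta_rot":[0,0.6,0]},{"translation":[0,0,0],"delta_rot":[0,0.6,0]}]' >/dev/null; sh m.sh
python3 -m jog '[{"translation":[0,0,0],"delta_rot":[0,0.6,0]},{"translation":[0,0,0],"delta_rot":[0,0.6,0]}]' >/dev/null; sh m.sh
```

```text
t 17.8 turn 0.6347 Mz 0.125 F [-0.7  4.5 -2.2] M [0.98 0.18 0.12] p [0.607  0.0173 0.2611] w 0.157
t 18.0 turn 0.6555 Mz 0.107 F [-0.8  5.2 -1.5] M [0.98 0.17 0.11] p [0.607  0.0173 0.2611] w 0.161
```

```bash

python3 -m jog '[{"translation":[-0.04,0,0],"delta_rot":[0,0.6,0]},{"translation":[-0.04,0,0],"delta_rot":[0,0.6,0]}]' >/dev/null; sh m.sh
python3 -m jog '[{"translation":[0,0,0],"delta_rot":[0,0.6,0]},{"translation":[0,0,0],"delta_rot":[0,0.6,0]}]' >/dev/null; sh m.sh
```

```text
t 18.2 turn 0.6759 Mz 0.11 F [-1.3  2.1 -2.9] M [0.58 0.1  0.11] p [0.607  0.0176 0.2612] w 0.153
t 18.4 turn 0.6972 Mz 0.173 F [-0.1  3.4 -2.4] M [0.69 0.09 0.17] p [0.607  0.0175 0.2612] w 0.159
```

```bash

python3 -m jog '[{"translation":[0,0,0],"delta_rot":[0,0.6,0]},{"translation":[0,0,0],"delta_rot":[0,0.6,0]}]' >/dev/null; sh m.sh
python3 -m jog '[{"translation":[0,0,0],"delta_rot":[0,0.6,0]},{"translation":[0,0,0],"delta_rot":[0,0.6,0]}]' >/dev/null; sh m.sh
```

```text
t 18.6 turn 0.7183 Mz 0.151 F [ 0.1  2.2 -3.9] M [0.59 0.12 0.15] p [0.607  0.0175 0.2612] w 0.16
t 18.8 turn 0.739 Mz 0.127 F [-0.1  1.9 -3.3] M [0.54 0.03 0.13] p [0.607  0.0175 0.2611] w 0.158
```

```bash

python3 -m jog '[{"translation":[0,0,0],"delta_rot":[0,0.6,0]},{"translation":[0,0,0],"delta_rot":[0,0.6,0]}]' >/dev/null; sh m.sh
python3 -m jog '[{"translation":[0,0,0],"delta_rot":[0,0.6,0]},{"translation":[0,0,0],"delta_rot":[0,0.6,0]}]' >/dev/null; sh m.sh
```

```text
t 19.0 turn 0.76 Mz 0.142 F [ 0.5  2.4 -4.4] M [ 0.49 -0.07  0.14] p [0.607  0.0176 0.2611] w 0.156
t 19.2 turn 0.781 Mz 0.097 F [-0.2  1.5 -3.4] M [ 0.45 -0.06  0.1 ] p [0.607  0.0176 0.2611] w 0.161
```

```bash

python3 -m jog '[{"translation":[0,0,0],"delta_rot":[0,0.6,0]},{"translation":[0,0,0],"delta_rot":[0,0.6,0]}]' >/dev/null; sh m.sh
python3 -m jog '[{"translation":[0,0,0],"delta_rot":[0,0.6,0]},{"translation":[0,0,0],"delta_rot":[0,0.6,0]}]' >/dev/null; sh m.sh
```

```text
t 19.4 turn 0.8019 Mz 0.214 F [ 2.   0.7 -3.2] M [ 0.39 -0.1   0.21] p [0.607  0.0176 0.2612] w 0.159
t 19.6 turn 0.8227 Mz 0.271 F [ 0.6  0.9 -4.3] M [ 0.41 -0.14  0.27] p [0.607  0.0176 0.2612] w 0.163
```

```bash

python3 -m jog '[{"translation":[0,0,0],"delta_rot":[0,0.6,0]}]' >/dev/null; sh m.sh
python3 -m jog '[{"translation":[0,0,0],"delta_rot":[0,0.6,0]}]' >/dev/null; sh m.sh
```

```text
t 19.7 turn 0.8332 Mz 0.245 F [ 0.7 -0.3 -4.4] M [ 0.35 -0.2   0.25] p [0.607  0.0176 0.2612] w 0.156
t 19.8 turn 0.8437 Mz 0.232 F [ 1.5 -0.1 -4.7] M [ 0.3  -0.18  0.23] p [0.607  0.0176 0.2612] w 0.16
```

```bash

python3 -m jog '[{"translation":[0,0,0],"delta_rot":[0,0.6,0]}]' >/dev/null; sh m.sh
python3 -m jog '[{"translation":[0,0,0],"delta_rot":[0,0.6,0]}]' >/dev/null; sh m.sh
```

```text
t 19.9 turn 0.8543 Mz 0.205 F [ 1.1  1.6 -4.4] M [ 0.32 -0.16  0.21] p [0.607  0.0176 0.2612] w 0.161
t 20.0 turn 0.8647 Mz 0.234 F [ 1.7  1.4 -4.5] M [ 0.29 -0.2   0.23] p [0.607  0.0176 0.2612] w 0.159
```

```bash

python3 -m jog '[{"translation":[0,0,0],"delta_rot":[0,0.6,0]}]' >/dev/null; sh m.sh
python3 -m jog '[{"translation":[0,0,0],"delta_rot":[0,0.6,0]}]' >/dev/null; sh m.sh
python3 -m jog '[{"translation":[0,0,0],"delta_rot":[0,0.6,0]}]' >/dev/null; sh m.sh
```

```text
t 20.1 turn 0.8752 Mz 0.211 F [ 1.3  1.4 -4.9] M [ 0.35 -0.27  0.21] p [0.6069 0.0176 0.2612] w 0.154
t 20.2 turn 0.8857 Mz 0.21 F [ 0.5  1.6 -5.4] M [ 0.3  -0.21  0.21] p [0.607  0.0176 0.2612] w 0.161
t 20.3 turn 0.8961 Mz 0.237 F [ 0.9  0.6 -3.8] M [ 0.26 -0.23  0.24] p [0.607  0.0176 0.2612] w 0.157
```

```bash

python3 -m jog '[{"translation":[0,0,0],"delta_rot":[0,0.6,0]}]' >/dev/null; sh m.sh
python3 -m jog '[{"translation":[0,0,0],"delta_rot":[0,0.6,0]}]' >/dev/null; sh m.sh
python3 -m jog '[{"translation":[0,0,0],"delta_rot":[0,0.6,0]}]' >/dev/null; sh m.sh
```

```text
t 20.4 turn 0.9066 Mz 0.236 F [ 1.4  0.8 -4.4] M [ 0.31 -0.26  0.24] p [0.6069 0.0176 0.2612] w 0.162
t 20.5 turn 0.917 Mz 0.297 F [ 1.7  0.3 -4.5] M [ 0.23 -0.28  0.3 ] p [0.6069 0.0176 0.2612] w 0.157
t 20.6 turn 0.9274 Mz 0.255 F [ 1.9  0.5 -4.3] M [ 0.31 -0.25  0.26] p [0.6069 0.0176 0.2612] w 0.157
```

```bash

python3 -m jog '[{"translation":[0,0,0],"delta_rot":[0,0.6,0]}]' >/dev/null; sh m.sh
python3 -m jog '[{"translation":[0,0,0],"delta_rot":[0,0.6,0]}]' >/dev/null; sh m.sh
python3 -m jog '[{"translation":[0,0,0],"delta_rot":[0,0.6,0]}]' >/dev/null; sh m.sh
```

```text
t 20.7 turn 0.938 Mz 0.219 F [ 1.7  1.3 -5.7] M [ 0.22 -0.3   0.22] p [0.6069 0.0176 0.2612] w 0.155
t 20.8 turn 0.9485 Mz 0.31 F [ 1.8  0.6 -4.7] M [ 0.27 -0.32  0.31] p [0.6069 0.0176 0.2612] w 0.157
t 20.9 turn 0.9591 Mz 0.339 F [ 1.6  0.2 -4.4] M [ 0.22 -0.28  0.34] p [0.6069 0.0176 0.2612] w 0.155
```

```bash

python3 -m jog '[{"translation":[0,0,0],"delta_rot":[0,0.6,0]}]' >/dev/null; sh m.sh
python3 -m jog '[{"translation":[0,0,0],"delta_rot":[0,0.6,0]}]' >/dev/null; sh m.sh
python3 -m jog '[{"translation":[0,0,0],"delta_rot":[0,0.6,0]}]' >/dev/null; sh m.sh
```

```text
t 21.0 turn 0.9695 Mz 0.308 F [ 2.   0.4 -4.4] M [ 0.21 -0.38  0.31] p [0.6069 0.0176 0.2612] w 0.156
t 21.1 turn 0.9798 Mz 0.298 F [ 1.4  0.7 -4.3] M [ 0.2  -0.33  0.3 ] p [0.6069 0.0176 0.2612] w 0.16
t 21.2 turn 0.9903 Mz 0.359 F [ 2.3  0.2 -4.9] M [ 0.2  -0.36  0.36] p [0.6069 0.0177 0.2612] w 0.158
```

```bash
cat > fit.py <<'E'
import numpy as np,sys
from scipy.optimize import least_squares
D="""0.2154 .053 .2467 .048 .2782 .068 .3097 .06 .3411 .087 .3726 .06 .404 .122 .4249 .064 .4459 .102 .4668 .077 .4882 .074 .5089 .006 .53 .134 .551 .051 .5719 .091 .5928 .063 .6138 .113 .6347 .125 .6555 .107 .6759 .11 .6972 .173 .7183 .151 .739 .127 .76 .142 .781 .097 .8019 .214 .8227 .271 .8332 .245 .8437 .232 .8543 .205 .8647 .234 .8752 .211 .8857 .21 .8961 .237 .9066 .236 .917 .297 .9274 .255 .938 .219 .9485 .31 .9591 .339 .9695 .308 .9798 .298 .9903 .359"""
D+=' '+' '.join(sys.argv[1:])
a=np.array(D.split(),float).reshape(-1,2);x,y=a.T
f=lambda p:p[0]+p[1]*np.maximum(0,x-p[2])-y
for x0 in(.6,.75):
  s=least_squares(f,[.08,1,x0]);print(s.x,s.cost,'now',s.x[0]+s.x[1]*max(0,x[-1]-s.x[2]),'rise',s.x[1]*(x[-1]-s.x[2]),'tight@',s.x[2]+.34/s.x[1],'res',np.std(s.fun))
E
python3 fit.py
```

```text
[0.07255246 0.59618028 0.59280026] 0.022933368389979256 now 0.30953396042524983 rise 0.23698150462259787 tight@ 1.1630975560162078 res 0.03265988813802736
[0.0726343  0.59564813 0.5928    ] 0.022933492072739817 now 0.3094044286088571 rise 0.23677013174872405 tight@ 1.1636067954684992 res 0.032659976058600035
```

```bash

python3 -m jog '[{"translation":[0,0,0],"delta_rot":[0,0.6,0]}]' >/dev/null; sh m.sh
python3 -m jog '[{"translation":[0,0,0],"delta_rot":[0,0.6,0]}]' >/dev/null; sh m.sh
python3 -m jog '[{"translation":[0,0,0],"delta_rot":[0,0.6,0]}]' >/dev/null; sh m.sh
```

```text
t 21.3 turn 1.0007 Mz 0.353 F [ 2.1  0.3 -4.8] M [ 0.18 -0.35  0.35] p [0.6069 0.0177 0.2612] w 0.157
t 21.4 turn 1.0112 Mz 0.358 F [ 1.3  0.4 -3.9] M [ 0.29 -0.25  0.36] p [0.6069 0.0176 0.2612] w 0.157
t 21.5 turn 1.0217 Mz 0.329 F [ 1.2  0.4 -5.1] M [ 0.22 -0.37  0.33] p [0.6069 0.0177 0.2612] w 0.159
```

```bash

python3 -m jog '[{"translation":[0,0,0],"delta_rot":[0,0.6,0]}]' >/dev/null; sh m.sh
python3 -m jog '[{"translation":[0,0,0],"delta_rot":[0,0.6,0]}]' >/dev/null; sh m.sh
python3 -m jog '[{"translation":[0,0,0],"delta_rot":[0,0.6,0]}]' >/dev/null; sh m.sh
```

```text
t 21.6 turn 1.0322 Mz 0.411 F [ 2.3  0.9 -4.7] M [ 0.19 -0.37  0.41] p [0.6069 0.0177 0.2612] w 0.161
t 21.7 turn 1.0427 Mz 0.404 F [ 0.8  0.5 -5. ] M [ 0.23 -0.33  0.4 ] p [0.6069 0.0177 0.2612] w 0.161
t 21.8 turn 1.0533 Mz 0.404 F [ 2.3  0.2 -4.6] M [ 0.23 -0.37  0.4 ] p [0.6069 0.0176 0.2612] w 0.161
```

```bash

python3 -m jog '[{"translation":[0,0,0],"delta_rot":[0,0.6,0]}]' >/dev/null; sh m.sh
python3 -m jog '[{"translation":[0,0,0],"delta_rot":[0,0.6,0]}]' >/dev/null; sh m.sh
python3 fit.py 1.0007 .353 1.0112 .358 1.0217 .329 1.0322 .411 1.0427 .404 1.0533 .404
```

```text
t 21.9 turn 1.0637 Mz 0.379 F [ 1.3  0.4 -4.4] M [ 0.17 -0.43  0.38] p [0.6069 0.0176 0.2612] w 0.159
t 22.0 turn 1.0741 Mz 0.45 F [ 2.   0.9 -4.6] M [ 0.14 -0.39  0.45] p [0.6069 0.0176 0.2612] w 0.16
[0.07488235 0.70566911 0.62928532] 0.027578889545613425 now 0.3740964165063018 rise 0.299214063585074 tight@ 1.1110975372067602 res 0.03355099046295722
[0.07766667 0.735286   0.64536081] 0.027487865492511986 now 0.37761864395148936 rise 0.29995197728116857 tight@ 1.1077659123260382 res 0.03349557722404434
```

```bash

python3 -m jog '[{"translation":[0,0,0],"delta_rot":[0,0.6,0]}]' >/dev/null; sh m.sh
python3 -m jog '[{"translation":[0,0,0],"delta_rot":[0,0.4,0]}]' >/dev/null; sh m.sh
```

```text
t 22.1 turn 1.0845 Mz 0.422 F [ 2.   0.2 -5.1] M [ 0.25 -0.46  0.42] p [0.6069 0.0177 0.2612] w 0.157
t 22.2 turn 1.0914 Mz 0.472 F [ 1.8 -0.4 -5. ] M [ 0.14 -0.44  0.47] p [0.6069 0.0176 0.2612] w 0.159
```

```bash
python3 -m jog '[{"translation":[0,0,0],"delta_rot":[0,0,0]},{"translation":[0,0,0],"delta_rot":[0,0,0]},{"translation":[0,0,0],"delta_rot":[0,0,0]},{"translation":[0,0,0],"delta_rot":[0,0,0]},{"translation":[0,0,0],"delta_rot":[0,0,0]},{"translation":[0,0,0],"delta_rot":[0,0,0]}]' 0.45; sh m.sh
python3 -m jog '[{"translation":[0,-1,0],"delta_rot":[0,0,0]},{"translation":[0,-2.5,0],"delta_rot":[0,0,0]},{"translation":[0,-2.5,0],"delta_rot":[0,0,0]},{"translation":[0,-2,0],"delta_rot":[0,0,0]},{"translation":[0,-1,-2],"delta_rot":[0,0,0]},{"translation":[0,0,-4],"delta_rot":[0,0,0]},{"translation":[0,0,-4],"delta_rot":[0,0,0]},{"translation":[0,0,-2],"delta_rot":[0,0,0]},{"translation":[0,0,0],"delta_rot":[0,0,0]}]'; sh m.sh
python3 -c "
from h import *
import cv2
from cell import r
d=r.get_image('wrist');np.savez('pics/wrist7.npz',**d);cv2.imwrite('pics/wrist7.png',cv2.resize(d['frame'][:,:,::-1],None,fx=1.5,fy=1.5,interpolation=2))
d=r.get_image('scene');np.savez('pics/scene7.npz',**d);cv2.imwrite('pics/scene7.png',d['frame'][:,:,::-1])
d=r.get_image('top');np.savez('pics/top7.npz',**d);cv2.imwrite('pics/top7.png',d['frame'][:,:,::-1])
"
```

```text
t: 22.8
ee_pos: [0.6069, 0.0176, 0.2613]
orientation: [0.39, -0.59, 0.59, -0.39]
wrist_force: [-0.1, -0.1, 0.1]
width: 0.443
t 22.8 turn 1.091 Mz 0.027 F [-0.1 -0.1  0.1] M [0.04 0.08 0.03] p [0.6069 0.0176 0.2613] w 0.443
t: 23.7
ee_pos: [0.4935, 0.0657, 0.3517]
orientation: [-0.392, 0.59, -0.588, 0.39]
wrist_force: [0.6, -0.6, 0.3]
width: 0.452
t 23.7 turn 1.0892 Mz -0.017 F [ 0.6 -0.6  0.3] M [ 0.05 -0.02 -0.02] p [0.4935 0.0657 0.3517] w 0.452
```

View pics/wrist7.png

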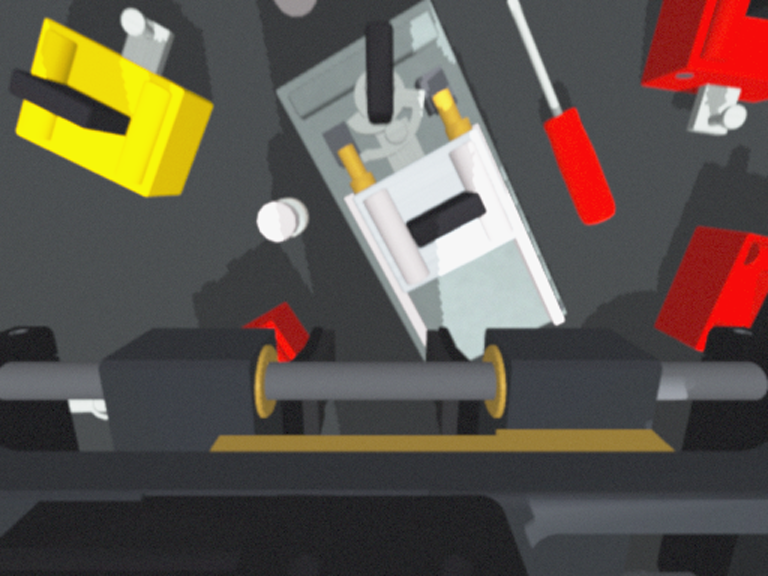

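View pics/scene7.png

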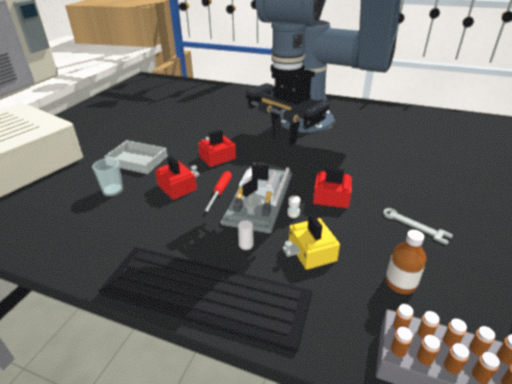

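View pics/top7.png

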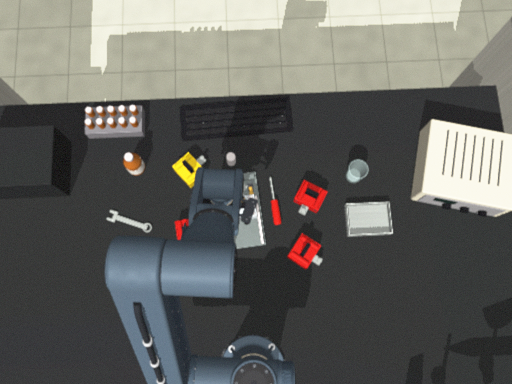

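```bash
python3 - <<'E'
import cv2,numpy as np
from h import *
d=np.load('pics/wrist7.npz')
a=d['frame'][0:160,180:380,::-1];cv2.imwrite('pics/c7.png',cv2.resize(a,None,fx=4,fy=3.75,interpolation=cv2.INTER_CUBIC)[:600])
E
sh m.sh
```

```text
t 23.85 turn 1.0909 Mz 0.031 F [-0.5  0.3 -0.8] M [ 0.05 -0.01  0.03] p [0.4978 0.0642 0.352 ] w 0.451
```

View pics/c7.png

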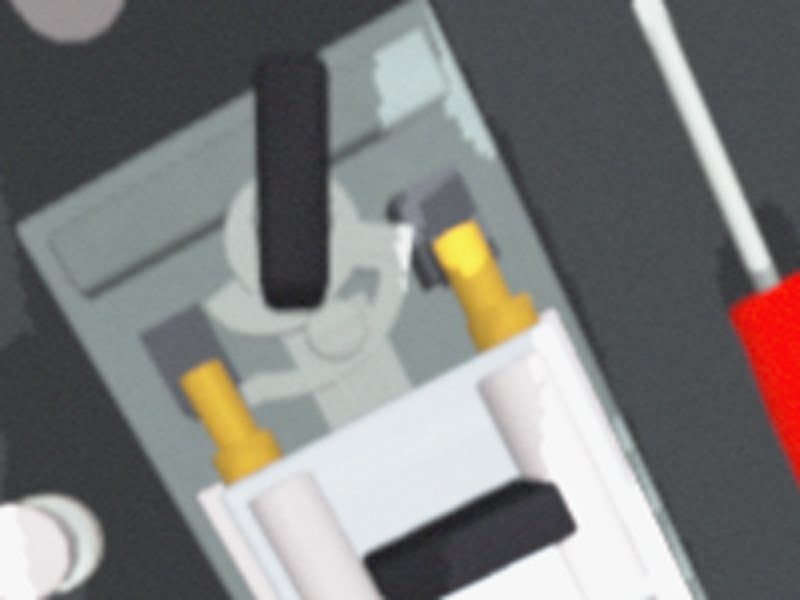

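```bash
python3 -c "
from cell import r
print(r.sign_off())"
```

```text
the job is handed in; nothing more can be done
None
```

I slid the filter block home, turned the cam to about 1.09 rad, let go and handed the job in at about 24 s of robot time. I think the block is properly tight, but I judged that by torque through a noisy sensor, so it is not certain.

- **Sliding home:** I gripped the black fin and pushed about 48 mm until it came to a firm stop at about 7 N. The camera then showed the stud in the cam mouth. I left the red and yellow look-alikes alone.
- **Tightening:** I turned the knob clockwise in steps of about 0.01 rad once the load began to build. Turning torque was about 0.065 N m while the block was just sliding, and about 0.44 N m when I stopped. That rise of 0.34 to 0.38 N m is about 15 N on the seats.
- **Last checks:** The final picture shows the hook behind the stud and the block face against both brass seats. The jar, screwdriver and cartridge had not visibly moved. After release the wrist force was near zero, with the gripper well clear.

**What was uncertain:** the torque readings scattered by about 0.03 N m. The rise was also slower and less even than I expected, creeping up from about 0.6 rad, so I could not pin down where the seats were first met. If the true free-turning torque was higher than I took it to be, the seats carry somewhat less than 15 N. I still expect that to be inside the 8 to 24 N band.

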